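# Fit the last leg of an upturned shelf riser and clamp it at its length mark

### The job

The little worktop shelf lies upside down with three legs fitted and one rod still bare: slip the loose leg, its cam lever open, over the bare rod and lower it until its bottom rim is level with the groove round the rod, so that it matches the other legs. Hold the leg still there for a moment, then squeeze the lever fully shut without letting the leg shift off the groove. Finish while still firmly holding the clamped leg - do not let go - and leave the drink can, the screwdriver and the orange pot alone.

Things in the scene. Friction and masses are not known exactly. Their poses are not given: they have to be found in the camera images.
- leg: Loose leg, 0.2 kg, 120 mm tall, stands upright. Origin: centre of its bottom rim, z up its axis. Grey collar (38 mm wide, 36 high) with a 19 mm bore, open below; above it a steel tube 25 mm across with a rubber foot of 25 mm on top. The cam lever is on its +y side. Pinch from above, 80 mm over the rim, across tube (y = -12.5 mm) and lever tip: 60 to 64 mm wide with the lever open, 40 mm shut.
- cam_lever (a joint): Lever angle (rad): 0 fully shut, 0.40 fully open; starts at 0.31 to 0.38. Stiff, stays where left: its tip yields at 11 to 17 N, so a grip of 4 to 7 N across tube and lever carries the leg with the lever open, 20 N or more shuts it and clamps the leg on the rod. The rod stops the tube from moving sideways, so while squeezing, the hand must move about 11 mm towards the tube side (the leg's -y).
- lever_tip (a point): Centre of the lever's rounded tip (a cross bar 14 mm thick, 20 mm long). Hinge pin: 30 mm from the leg's axis on its +y side, 20 mm above the rim, parallel to the leg's x; tip 62 mm from the pin. Lever shut: tip at y = 21, z = 81 mm of the leg's frame; at 0.35 rad: y = 43, z = 81 mm.
- rack: The upturned shelf, fixed: light wooden board 200 mm (x) by 300 mm (y), 18 mm thick, origin under its centre, z up. Four upright rods stand on it at x = +-75, y = +-125 mm. Three carry fitted legs like the loose one, levers shut, feet 183 mm above the worktop. The rod at x = -75, y = -125 mm is bare.
- mark (a point): Point on the bare rod's axis at the height of the length groove (a dark ring 3 mm high), 63 mm above the worktop, 45 mm above the board. The leg's bottom rim (the leg's origin) belongs at this height.
- rod_end (a point): Centre of the upper end of the bare steel rod, 113 mm above the worktop, 50 mm above the groove. The rod is 16 mm thick, its last 10 mm taper to 7 mm; the leg's bore passes over it in any yaw with 1.5 mm play all round.
- soda_can: A tall drink can, 66 mm across, 168 mm high, standing; origin under its centre. Bystander.
- screwdriver: A red-handled screwdriver, 204 mm long, 29 mm thick, lying. Bystander.
- spice_pot: A small orange pot with lid, 66 mm across, 62 mm high, standing; origin under its centre. Bystander.
There are look-alikes about, which are no part of the job. What is shaped like the leg but red is not meant.

How it is judged:
On the way, in this order (a step that is already met when the one before it is completed fails the run):
1. the loose leg is over the end of the bare rod, its lever open (horizontal distance between leg and mark below 0.005 m and angle between leg's own z axis and vertical below 0.12 rad and z of leg in the frame of rod_end below -0.012 m and value of joint cam_lever above 0.2 rad), for 0.1 s.
2. the hand holds the leg still with its rim at the groove, lever open (horizontal distance between leg and mark below 0.005 m and angle between leg's own z axis and vertical below 0.12 rad and z of leg in the frame of mark between -0.004 and 0.004 m and contact force between the fingers and leg above 2 N and value of joint cam_lever above 0.2 rad and linear speed of leg below 0.02 m/s), for 0.3 s.
3. the lever is shut while the hand holds the leg at the groove (horizontal distance between leg and mark below 0.005 m and angle between leg's own z axis and vertical below 0.12 rad and z of leg in the frame of mark between -0.004 and 0.004 m and contact force between the fingers and leg above 2 N and value of joint cam_lever below 0.05 rad), for 0.2 s.
At the end, for the whole second after the job is handed in: The leg is on the bare rod, upright, its rim within 4 mm of the groove's height, its cam lever shut (under 0.05 rad), at rest, and the fingers still hold the leg (over 2 N); the bystanders have not been moved (all of step 3 and linear speed of leg below 0.01 m/s); the arm keeps its last pose, push and grip.
It fails at once if a bystander is moved more than 20 mm (distance of any of soda_can, screwdriver, spice_pot from where it was at the start of the episode above 0.02 m).
It also fails if it takes over 42 s, if anything falls off the work surface, if the arm or the gripper's body presses on something with over 40 N, if the wrist force passes 120 N, or if a joint passes its speed limit or range.

### The arm

A 6-joint arm with a two-finger parallel gripper is mounted at the origin on the work surface; the furniture and walls round the work are solid. World frame = base frame: x ahead of the robot, y to its left, z up, the work surface at z = 0. Lengths are in m, angles in rad, forces in N, time in s.
With the tool pointing down it reaches from about 0.3 to 1 m from the base axis. Payload 5.1 kg.
Tool frame: the origin (TCP) lies midway between the tips of the shut fingers; the grasp point (between the pads) lies 19 mm behind it (manip.grip_depth is the distance from the TCP to the grasp point, in m); z points along the fingers, y is the line along which they close (so a half turn about z gives the same grasp; the last joint's range is limited). The gripper opens to 95 mm and grips with 3 to 60 N. Pads are 20 mm wide; open, the fingers measure 119 mm over their backs; the gripper's body (75 mm by 180 mm) begins 59 mm behind the grasp point.
Start: joints at [-1.303, 0.124, 1.65, -0, 1.367, -0.083], TCP at [0.223, -0.61, 0.215] pointing down, gripper open.
Joint ranges: [-2.61, 2.61], [-1.02, 2.33], [0.03, 2.71], [-1.35, 4.49], [0.32, 2.68], [-2.91, 2.91]. Speed limits (rad/s): [2.57, 2.57, 3.14, 3.14, 3.14, 3.14].

### API

Orientations are given as a unit quaternion [w, x, y, z].
In Python, from station import telemetry, snapshot, camera_info, close_job, manip gives the robot as it stands. The module is installed in compiled form; this text tells all that it offers.
- The arm moves only by the tool send_rows, never from a script. Its argument "steps" is a list of rows, each a list of 3 entries, a list of its own where there are three numbers: the shift along the world's x, y, z in mm, then the turn, a rotation vector about the world's x, y, z in rad, then the opening, from 0 (shut) to 1 (fully open). In form: [[[tx, ty, tz], [wx, wy, wz], claw], ...]. A call has 1 to 8 rows; each row shifts and turns the commanded pose from where the row before left it; what a row does not reach is not made up. A row lasts 1/12 s, in which the tool goes at most 41.7 mm and 7.16 degrees, less where a joint would pass 70% of its speed; a pose out of reach is approached as far as the arm can. A call with a gripper value outside its range is refused whole. The fingers move at their own pace and stop on an object; the grip force is fixed at half the most. Time passes only in rows, so rows that do not move let the fingers close. It gives the time, the measured TCP pose, the force, the opening and the grip force at its end, in the units of the state.
- telemetry.get_state(): the state, without advancing time (a new reading comes with each control period).
- snapshot(name): name is "side" or "top"; returns the picture (480x640x3 uint8, blue, green, red); there is no depth.
- camera_info(name): a dict with "fx", "fy", "cx", "cy" (pixels), "k1" (the pictures are not rectified: a ray, as slopes to the right and down, at radius r is drawn at 1 + k1 r^2 times it, then the intrinsics apply), "eye" and "attitude" of the camera in the world. Camera axes: x right, y down, z forward; pixel columns grow to the right and rows downward; lengths in m; the calibration is good to about 2 mm. A picture is of the moment at which its call begins. camera_info takes no time and is no camera call.
- close_job(): hands the job in; it is judged then, once.
The state is a dict: "clock": time; "qpos": joint angles; "qd": joint speeds; "joint_torque": joint torques, N m; "tcp_pos": TCP position; "tcp_rot": TCP orientation; "ft_force": force on the tool from outside, world axes, zero at the start; "wrist_torque": the same for the moment, N m; "finger_gap": finger opening in m; "grip_force": force on a finger pad.
Only numpy, scipy, OpenCV 4.12 (cv2) and the standard library are available. Lean on these libraries where they do the work, as an engineer would, in place of code of your own. Each camera call takes 0.05 s, during which the arm holds its last target. There are 200 camera calls.

## Working session

There is one attempt and no reset: what is moved stays moved. The work goes in short steps, Python scripts to look and compute and a tool call to move; the robot and the scene stay as the last step left them, time stands still between calls to the robot, and variables do not carry over. Pictures are saved under pics/ and viewed, at most 10 in all, crops included, and the job is handed in when it is done.

Besides the shell and the picture viewer there is one more tool, called in YAML: its name, and indented under it one key for each argument. send_rows: Moves the arm, as the interface text tells. Its arguments: {"type":"object","properties":{"steps":{"type":"array","items":{"type":"array"}}},"required":["steps"]}

```bash
mkdir -p pics; python3 - <<'E'
from station import telemetry, snapshot, camera_info, manip
import cv2
print(telemetry.get_state()); print([ (k,getattr(manip,k)) for k in dir(manip) if k[0]!='_'])
for n in("side","top"):
    print(camera_info(n)); cv2.imwrite(f"pics/{n}0.png",snapshot(n))
E
```

```text
{'clock': 0.0, 'qpos': array([-1.30262710e+00,  1.24527687e-01,  1.65166087e+00, -2.74272112e-05,
        1.36751379e+00, -8.25888102e-02]), 'qd': array([ 1.74763575e-03,  1.30524009e-03,  1.81714016e-03, -7.30621186e-04,
        2.57096704e-03, -7.35535478e-05]), 'joint_torque': array([ 8.81646665e-04, -4.17603493e+01, -3.59929097e+01,  7.76818371e-02,
        4.92224924e-02, -1.51911804e-04]), 'tcp_pos': array([ 0.22314715, -0.60980975,  0.21338021]), 'tcp_rot': array([-1.04906473e-03,  9.84659444e-01,  1.74484000e-01, -1.11109598e-04]), 'ft_force': array([-0.44207316,  0.41508113, -0.4818172 ]), 'wrist_torque': array([-0.0356324 , -0.00972289, -0.03341701]), 'grip_force': 0.0, 'finger_gap': 0.09512304686064063}
[('MotionError', <class 'station.MotionError'>), ('grip_depth', 0.0188)]
{'fx': 568.3093413318999, 'fy': 568.3093413318999, 'cx': 314.13015317641225, 'cy': 247.60515539294275, 'k1': 0.003206946449143795, 'eye': array([ 0.36118511, -1.24289384,  0.67659853]), 'attitude': array([-0.49557051,  0.86537742, -0.06915968,  0.02736307])}
{'fx': 441.79738952144123, 'fy': 441.79738952144123, 'cx': 319.7481208942521, 'cy': 236.6120018278358, 'k1': -0.06753979665332337, 'eye': array([ 0.35805174, -0.23622135,  1.01779182]), 'attitude': array([-0.07116473,  0.70884819, -0.69961276,  0.05487995])}
```

View pics/side0.png

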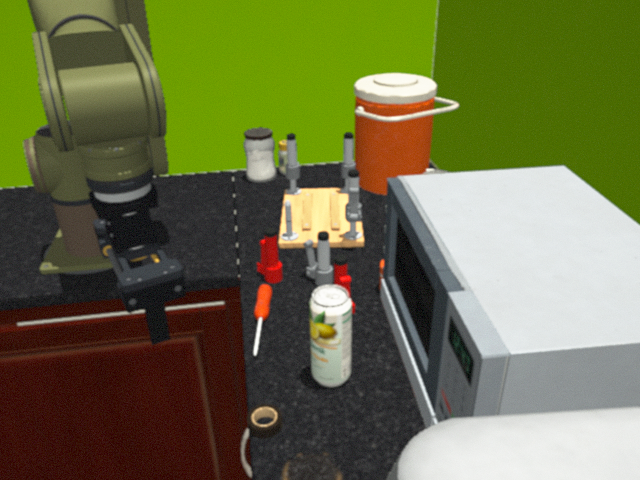

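View pics/top0.png

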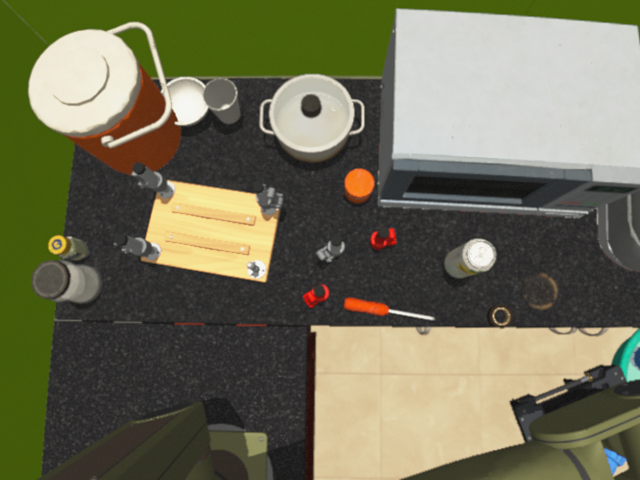

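The side view shows the grey leg with its foot at about (323,238) and its lever to the left at (310,245). The bare rod is at about (290,205–237). In the top view the grey leg is at about (330,250) and the bare rod at (256,268).

Things that could be taken for the leg (top-view pixels):
- Red look-alikes at (317,295) and (384,238).
- Fitted legs at (150,180), (140,247) and (268,200), all on the board.
- The grey loose leg at (330,250), which is the one I choose.

Next I check it in a close crop.

```bash
python3 - <<'E'
import cv2, numpy as np
s=cv2.imread("pics/side0.png"); t=cv2.imread("pics/top0.png")
a=cv2.resize(s[190:300,270:370],None,fx=4,fy=4,interpolation=cv2.INTER_CUBIC)
b=cv2.resize(t[225:290,240:350],None,fx=3.63,fy=3.63,interpolation=cv2.INTER_CUBIC)
o=np.zeros((440,800,3),np.uint8); o[:a.shape[0],:400]=a; o[:b.shape[0],400:400+b.shape[1]]=b[:, :400]
cv2.imwrite("pics/crop1.png",o)
E
```

```text
(no output)
```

View pics/crop1.png

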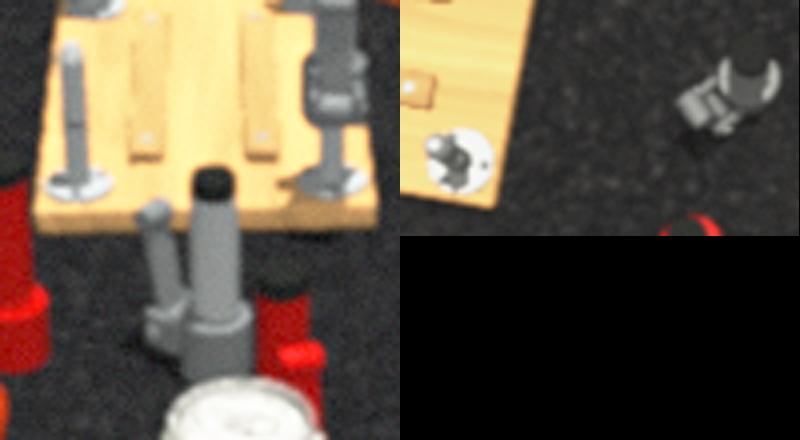

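The crop shows the chosen leg: grey, upright, with a black foot and an open lever whose tip is at about side (309,242) and top (323,255). The bare rod's tip is at about side (287.5,202) and top (250,265.5). Next I measure positions.

```bash
cat > h.py <<'E'
import numpy as np, cv2
from scipy.spatial.transform import Rotation as Ro
from station import camera_info
C={n:camera_info(n) for n in("side","top")}
for c in C.values(): c["R"]=Ro.from_quat(np.roll(c["attitude"],-1)).as_matrix()
def ray(n,p):
    c=C[n]; d=(np.atleast_2d(p).astype(float)-[c["cx"],c["cy"]])/[c["fx"],c["fy"]]; u=d.copy()
    for _ in range(10): u=d/(1+c["k1"]*(u**2).sum(1,keepdims=True))
    return np.c_[u,np.ones(len(u))]@c["R"].T
def proj(n,P):
    c=C[n]; q=(np.atleast_2d(P)-c["eye"])@c["R"]; u=q[:,:2]/q[:,2:]
    return u*(1+c["k1"]*(u**2).sum(1,keepdims=True))*[c["fx"],c["fy"]]+[c["cx"],c["cy"]]
def plane(n,p,z):
    e=C[n]["eye"]; d=ray(n,p); return e+d*((z-e[2])/d[:,2:])
def tri(ps,pt):
    a,b=C["side"]["eye"],C["top"]["eye"]; u=ray("side",ps)[0]; v=ray("top",pt)[0]
    s=np.linalg.lstsq(np.c_[u,-v],b-a,rcond=None)[0]; A=a+s[0]*u; B=b+s[1]*v
    return (A+B)/2, np.linalg.norm(A-B)
E
python3 - <<'E'
from h import *
np.set_printoptions(precision=4,suppress=True)
s=cv2.imread("pics/side0.png"); t=cv2.imread("pics/top0.png")
for nm,a,b in(("rodtip",(287.5,202),(250.2,265.5)),("foottop",(323.2,233.7),(337.8,241.5)),("levertip",(308.7,242.5),(322.6,254.8))):
    print(nm,*tri(a,b))
# board
m=cv2.inRange(cv2.cvtColor(t,cv2.COLOR_BGR2HSV),(12,60,120),(28,220,255))
n,l,st,ce=cv2.connectedComponentsWithStats(m); k=1+st[1:,4].argmax(); 
sel=[i for i in range(1,n) if st[i,4]>300]; print([(st[i].tolist()) for i in sel])
cs=max(cv2.findContours(m[:,:300].copy(),cv2.RETR_EXTERNAL,cv2.CHAIN_APPROX_NONE)[0],key=cv2.contourArea)[:,0]
P=plane("top",cs,.018)[:,:2].astype(np.float32)
r=cv2.minAreaRect(P*1000); print("board",r); print(cv2.boxPoints(r))
# leg tube edges in side, several rows
g=cv2.cvtColor(s,cv2.COLOR_BGR2GRAY)
for y in range(240,280,4): print(y,g[y,302:336].tolist())
E
```

```text
rodtip [ 0.4605 -0.0701  0.1073] 0.0019285995712391088
foottop [ 0.5127 -0.2517  0.118 ] 0.004433737766081306
levertip [ 0.4881 -0.22    0.0824] 0.0015332884123944713
[[141, 180, 138, 103, 9592], [311, 325, 327, 155, 34170]]
board ((554.1710205078125, 42.786354064941406), (301.690673828125, 202.61727905273438), 81.2684555053711)
[[ 431.1374  -90.9316]
 [ 631.4065 -121.6899]
 [ 677.2046  176.5043]
 [ 476.9355  207.2626]]
240 [234, 233, 232, 227, 221, 205, 191, 183, 187, 200, 211, 231, 238, 241, 233, 197, 138, 107, 95, 86, 74, 77, 74, 82, 94, 124, 168, 214, 231, 233, 232, 229, 234, 233]
244 [148, 120, 102, 101, 118, 135, 138, 126, 116, 106, 113, 136, 157, 155, 150, 134, 127, 129, 140, 142, 144, 145, 147, 148, 148, 151, 142, 147, 149, 153, 152, 151, 154, 147]
248 [73, 68, 67, 72, 91, 94, 105, 105, 111, 101, 88, 75, 55, 60, 67, 103, 119, 134, 137, 145, 141, 147, 145, 146, 149, 145, 140, 115, 72, 54, 54, 55, 52, 51]
252 [51, 45, 43, 54, 74, 99, 118, 125, 123, 123, 123, 106, 69, 45, 55, 89, 122, 135, 140, 142, 148, 148, 148, 152, 151, 144, 139, 115, 75, 49, 39, 44, 44, 46]
256 [44, 49, 57,
[... 238 characters left out ...]
146, 147, 147, 151, 149, 144, 138, 113, 73, 52, 49, 38, 34, 28]
264 [45, 46, 46, 47, 46, 51, 71, 94, 113, 124, 120, 121, 124, 136, 134, 129, 130, 137, 144, 145, 148, 148, 149, 149, 150, 146, 143, 111, 88, 59, 49, 41, 48, 40]
268 [49, 43, 53, 61, 95, 131, 140, 149, 153, 151, 159, 167, 155, 127, 98, 91, 100, 120, 135, 141, 146, 151, 152, 144, 150, 150, 143, 148, 163, 174, 140, 90, 61, 56]
272 [46, 36, 39, 49, 88, 120, 136, 121, 102, 97, 93, 98, 95, 90, 96, 108, 131, 148, 162, 163, 160, 164, 163, 163, 166, 169, 150, 138, 123, 105, 86, 67, 55, 59]
276 [18, 31, 23, 28, 39, 50, 62, 72, 83, 93, 94, 99, 93, 87, 85, 89, 89, 96, 99, 102, 98, 105, 101, 103, 100, 109, 103, 103, 105, 101, 80, 65, 60, 58]
```

```bash
python3 - <<'E'
from h import *
np.set_printoptions(precision=4,suppress=True)
t=cv2.imread("pics/top0.png"); hs=cv2.cvtColor(t,cv2.COLOR_BGR2HSV); g=cv2.cvtColor(t,cv2.COLOR_BGR2GRAY)
print(g[232:268,316:348:1])
for nm,p,z in(("can",(480,252),.168),("red1",(317,295),.04),("red2",(384,238),.04),("pot",(359,180),.062),("microw",(380,205),0),("sdriver",(365,305),.015)):
    print(nm,plane("top",p,z)[0])
print("side axis z80",[plane("side",(323.3,y),.08)[0] for y in(250,256)])
P=np.array([.5127,-.2517,0]);print(proj("side",[P+[0,0,z] for z in(0,.036,.08,.12)]),proj("top",[P+[0,0,z] for z in(0,.036,.08,.12)]))
# rod: base and groove and tip predicted
Q=np.array([.4608,-.0697,0]);print(proj("side",[Q+[0,0,z] for z in(.018,.063,.113)]),proj("top",[Q+[0,0,z] for z in(.018,.063,.113)]))
print(g[258:276,242:266])
s=cv2.cvtColor(cv2.imread("pics/side0.png"),cv2.COLOR_BGR2GRAY); print(s[196:240:2,280:298])
E
```

```text
[[50 47 44 ... 51 42 39]
 [49 46 47 ... 43 42 41]
 [42 44 47 ... 43 42 47]
 ...
 [42 39 33 ... 53 55 56]
 [41 46 40 ... 49 53 52]
 [44 46 48 ... 48 54 52]]
can [ 0.4843 -0.5276  0.168 ]
red1 [ 0.4038 -0.2082  0.04  ]
red2 [ 0.5328 -0.3565  0.04  ]
pot [ 0.6608 -0.2992  0.062 ]
microw [ 0.6192 -0.3529  0.    ]
sdriver [ 0.384  -0.3156  0.015 ]
side axis z80 [array([ 0.5146, -0.2517,  0.08  ]), array([ 0.5108, -0.2751,  0.08  ])]
[[322.9091 282.443 ]
 [322.6793 268.1535]
 [322.3887 250.0813]
 [322.1147 233.0414]] [[336.9129 248.9961]
 [337.1767 246.5926]
 [337.5258 243.4113]
 [337.8718 240.2565]]
[[288.9175 235.98  ]
 [288.0737 219.1473]
 [287.1012 199.7498]] [[256.985  269.369 ]
 [253.6528 267.207 ]
 [249.573  264.5589]]
[[222 223 222 223 223 223 223 222 223 223 222 223 221 222 222 223 222 222
  223 222 223 222 222 223]
 [223 222 222 222 222 221 223 223 223 224 223 224 224 225 225 224 224 221
  221 222 223 222 223 223]
 [226 225 225 225 224 223 224 221 221 222 225 223 227 234 237 237 234 228
  226 224 223 223 223 223]
 [225 226 226 227 226 225 223 214 212 221 225 213 218 236 244 245 2
[... 2399 characters left out ...]
212 228 228 230 232 233]
 [104 187 230 238 232 203 148 126 131 130 139 162 205 229 231 229 229 230]
 [148 217 239 243 237 222 167 140 142 140 143 169 212 232 232 231 231 229]
 [180 230 240 241 240 223 173 138 141 142 147 168 213 231 235 234 233 232]
 [188 232 239 240 238 226 171 140 142 141 145 158 207 231 235 236 238 237]
 [194 233 240 237 236 225 182 144 137 141 143 163 206 233 238 237 236 235]
 [210 235 237 232 233 220 184 147 142 141 145 155 196 231 234 231 229 235]
 [217 224 188 134 123 128 136 134 141 140 144 154 189 223 229 230 237 243]
 [209 218 202 180 172 170 176 166 157 164 184 209 229 243 246 244 239 233]
 [216 212 207 211 229 238 238 225 190 188 221 237 240 233 226 216 206 218]]
```

```bash
python3 - <<'E'
from h import *
np.set_printoptions(precision=4,suppress=True,threshold=100000,linewidth=250)
t=cv2.imread("pics/top0.png"); g=cv2.cvtColor(t,cv2.COLOR_BGR2GRAY)
print("cols",np.arange(314,348)); 
for y in range(234,266): print(y,g[y,314:348])
for P in([.5143,-.2517],[.5127,-.2517]):
  P=np.array(P); u=np.array([-.613,.79])
  a=np.linspace(0,2*np.pi,8,endpoint=False)
  print(proj("top",[[*(P+.019*np.array([np.cos(x),np.sin(x)])),.036] for x in a]))
  print("tip",proj("top",[*(P+.043*u),.081]),proj("side",[*(P+.043*u),.081]))
E
```

```text
cols [314 315 316 317 318 319 320 321 322 323 324 325 326 327 328 329 330 331 332 333 334 335 336 337 338 339 340 341 342 343 344 345 346 347]
234 [44 46 42 44 47 43 45 47 47 47 49 51 51 51 56 50 50 47 47 48 47 51 51 52 53 52 48 44 43 42 42 43 42 47]
235 [49 46 44 43 47 44 44 43 44 42 46 46 50 55 59 54 48 45 47 50 51 54 53 53 52 51 47 41 43 43 40 48 48 53]
236 [53 45 43 44 43 47 46 46 45 42 41 45 54 61 63 59 49 49 49 51 53 52 51 52 52 52 48 44 42 43 44 47 48 51]
237 [55 45 40 45 49 49 50 48 48 42 44 46 52 60 60 56 48 50 53 52 51 54 53 51 52 53 50 46 46 42 45 43 43 47]
238 [51 44 46 49 51 51 51 54 52 45 42 46 49 54 54 50 46 49 52 53 53 54 55 55 53 54 51 50 46 47 44 43 43 48]
239 [46 47 48 51 53 50 58 62 56 50 43 44 44 48 51 48 47 51 53 52 55 53 54 50 54 53 52 50 48 45 44 41 41 45]
240 [48 49 46 48 48 48 57 62 59 51 48 42 46 50 53 68 66 57 52 53 53 54 54 53 55 54 53 48 46 43 41 41 43 47]
241 [ 53  54  48  48  44  48  52  60  62  55  51  45  46  50  76 113 101  69  52  54  55  49  52  54  55  51  52  63  82  65  46  40  43  48]
242 [ 48  53  51  51  50  45  50  56  61  58  53  52  48  6
[... 2946 characters left out ...]
4 44 44 42 41 46 48 46 49 48 48 52 54 53 47 46 49]
264 [46 36 36 32 27 28 31 30 32 35 38 38 36 32 38 43 49 49 48 43 42 43 47 48 48 48 51 51 55 57 53 51 55 53]
265 [44 43 42 39 33 34 25 34 36 39 39 39 39 41 47 50 52 51 50 47 46 47 44 48 44 50 49 52 54 55 52 53 55 56]
[[337.2509 237.5715]
 [331.2692 239.9358]
 [328.7322 245.7935]
 [331.1434 251.7351]
 [337.1128 254.263 ]
 [343.1259 251.8741]
 [345.638  245.9853]
 [343.1953 240.0681]]
tip [[321.5557 254.5743]] [[308.1526 242.626 ]]
[[337.2452 238.2698]
 [331.2618 240.6353]
 [328.724  246.4962]
 [331.1359 252.4412]
 [337.1069 254.9706]
 [343.1217 252.5805]
 [345.6346 246.6885]
 [343.1913 240.768 ]]
tip [[321.545  255.3156]] [[307.3973 242.6958]]
```

The front-surface offset explains the row bias in the side view, so the two views agree.

| Item | Position (mm) | Note |
|---|---|---|
| Leg | about (514, −249) | lever direction about 127° |
| Rod | about (461, −69) | tip at z 0.107–0.113 |
| Grip centre | about (503, −234) | needs a yaw of +0.30 rad |

I'll approach from above.

send_rows:
  steps:
    - [[0, 0, 40], [0, 0, 0], 1]
    - [[0, 0, 40], [0, 0, 0.02], 1]
    - [[20, 27, 0], [0, 0, 0.02], 1]
    - [[20, 27, 0], [0, 0, 0.02], 1]
    - [[20, 27, 0], [0, 0, 0.02], 1]
    - [[20, 27, 0], [0, 0, 0.02], 1]
    - [[20, 27, 0], [0, 0, 0.02], 1]
    - [[20, 27, 0], [0, 0, 0.02], 1]

```text
clock: 0.77
tcp_pos: [0.3439, -0.4468, 0.2941]
tcp_rot: [-0.0, 0.97, 0.243, -0.0]
ft_force: [1.3, 0.0, 0.3]
finger_gap: 0.0954
grip_force: 0.0
```

send_rows:
  steps:
    - [[20, 27, 0], [0, 0, 0.04], 1]
    - [[20, 27, 0], [0, 0, 0.04], 1]
    - [[20, 27, 0], [0, 0, 0.04], 1]
    - [[20, 27, 0], [0, 0, 0.04], 1]
    - [[20, 27, 0], [0, 0, 0], 1]
    - [[20, 27, 0], [0, 0, 0], 1]
    - [[20, 27, 0], [0, 0, 0], 1]
    - [[19, 25, 0], [0, 0, 0], 1]

```text
clock: 1.43
tcp_pos: [0.5029, -0.2326, 0.2942]
tcp_rot: [-0.0, 0.947, 0.32, -0.0]
ft_force: [-0.2, -0.1, -0.2]
finger_gap: 0.0952
grip_force: 0.0
```

send_rows:
  steps:
    - [[0, 0, -30], [0, 0, 0], 1]
    - [[0, 0, -30], [0, 0, 0], 1]
    - [[0, 0, -30], [0, 0, 0], 1]
    - [[0, 0, -20], [0, 0, 0], 1]
    - [[0, 0, 0], [0, 0, 0], 1]
    - [[0, 0, 0], [0, 0, 0], 1]

```text
clock: 1.93
tcp_pos: [0.5014, -0.2339, 0.1832]
tcp_rot: [-0.001, 0.948, 0.32, -0.001]
ft_force: [0.7, -0.3, 0.6]
finger_gap: 0.0951
grip_force: 0.0
```

```bash
python3 - <<'E'
from h import *
from station import telemetry,snapshot
S=telemetry.get_state(); R=Ro.from_quat(np.roll(S["tcp_rot"],-1)).as_matrix()
print(S["clock"],S["tcp_pos"],np.degrees(np.arctan2(R[1,1],R[0,1]))+180,R[:,2],S["ft_force"])
a=snapshot("side");b=snapshot("top");cv2.imwrite("pics/s1.png",a);cv2.imwrite("pics/t1.png",b)
o=np.hstack([cv2.resize(a[120:300,240:380],(400,514)),cv2.resize(b[170:298,270:370],(400,514))]);cv2.imwrite("pics/c2.png",o)
E
```

```text
1.9333 [ 0.50144994 -0.23385905  0.18316772] 127.28949721377094 [-0.00301229  0.00181069 -0.99999382] [ 0.70817676 -0.28421603  0.59604437]
```

View pics/c2.png

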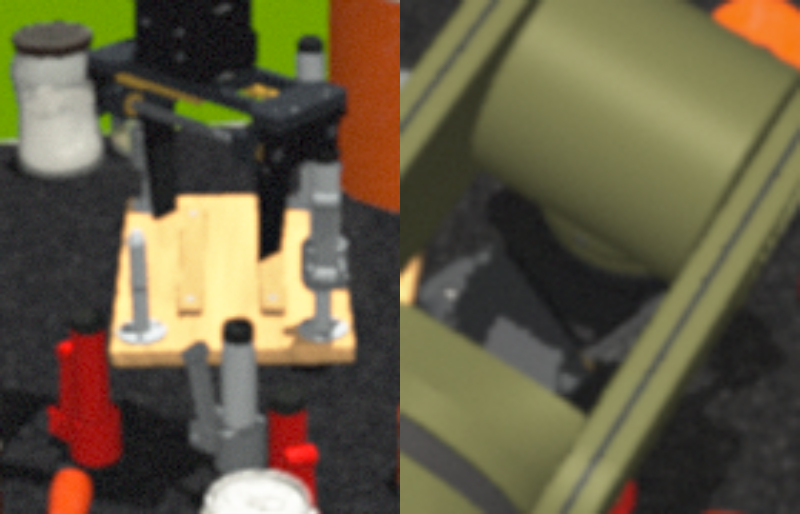

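The crop shows the open gripper above the leg. The fingertips are at side (298,195) and (334,209), either side of the leg's foot at (323,237). I use this to check the camera against the robot.

```bash
python3 - <<'E'
from h import *
np.set_printoptions(precision=1,suppress=True)
T=np.array([.50145,-.23386,.1832]);u=np.array([-.606,.795,0])
for w in(.0475,.0595): print(w,proj("side",[T+w*u,T,T-w*u]))
P=np.array([.514,-.249,0])
print(proj("side",[P+[0,0,.12],P+[0,0,.08],P+.043*u+[0,0,.081],P+[0,-.019,0]]))
# dark finger tips per row
s=cv2.cvtColor(cv2.imread("pics/s1.png"),cv2.COLOR_BGR2GRAY)
for y in range(180,212,3): print(y,s[y,288:342])
E
```

```text
0.0475 [[297.9 194.6]
 [314.6 201.4]
 [332.2 208.6]]
0.0595 [[293.8 193. ]
 [314.6 201.4]
 [336.8 210.4]]
[[322.5 232.3]
 [322.8 249.4]
 [308.  241.9]
 [324.8 286.7]]
180 [56 65 68 62 38 22 27 32 37 31 39 36 29 31 42 45 47 51 50 47 52 54 51 45
 52 42 38 44 36 45 49 44 46 47 45 47 54 57 48 44 42 30 23 24 39 40 31 19
 12 18 23 13 19 28]
183 [48 67 84 78 48 30 24 27 35 25 28 35 30 42 42 48 50 51 48 51 48 40 41 47
 51 50 45 53 45 47 48 56 51 46 45 52 46 55 55 49 38 35 29 16 26 22 25 24
 24 22 20 27 26 42]
186 [51 67 92 94 65 32 29 35 30 30 35 34 25 30 33 41 45 48 45 43 35 38 41 39
 41 51 53 51 52 49 42 50 45 41 50 45 47 48 54 55 45 36 27 26 22 27 25 29
 24 17 21 27 15 35]
189 [ 85  98 111 108  82  38  37  28  33  34  33  34  40 102 179 214 224 227
 230 225 222 220 223 223 229 226 225 223 224 226 229 230 233 230 230 232
 235 234 235 233 218 174  95  21  20  26  11  31  22  16  26  39  67  96]
192 [123 117 126 116  99  64  34  30  34  32  15  30  42 107 188 225 228 225
 231 232 231 230 229 230 230 232 231 232 233 234 234 237 237 237 236 237
 237 239 238 240 231 192  99  37   9  23  19  22 
[... 668 characters left out ...]
 15  14  24  80 169 228 238]
204 [202 197 204 224 233 232 230 226 222 226 229 227 228 228 222 215 221 221
 222 224 225 224 223 222 223 232 234 236 235 235 235 234 233 235 234 236
 239 238 238 240 239 216 134  42  18  17  22  16  24  42 122 208 235 239]
207 [142 145 171 208 231 232 232 231 232 231 231 233 234 230 222 210 215 219
 220 224 220 224 221 223 229 231 236 236 237 238 237 235 232 233 236 236
 236 235 237 237 235 217 126  44  16  13  17  20  37  85 156 218 237 240]
210 [144 144 162 206 230 233 231 233 233 235 235 234 233 230 218 209 213 214
 221 221 223 221 226 227 233 235 235 236 239 239 237 236 234 234 236 237
 237 235 235 238 234 207 125  67  95 142 177 207 219 221 220 230 238 239]
```

send_rows:
  steps:
    - [[1, 0, -30], [0, 0, 0], 1]
    - [[0, 0, -30], [0, 0, 0], 1]
    - [[0, 0, -25], [0, 0, 0], 1]
    - [[0, 0, -20], [0, 0, 0], 1]
    - [[0, 0, -16], [0, 0, 0], 0.9]
    - [[0, 0, 0], [0, 0, 0], 0.85]
    - [[0, 0, 0], [0, 0, 0], 0.8]
    - [[0, 0, 0], [0, 0, 0], 0.8]

```text
clock: 2.7
tcp_pos: [0.505, -0.2354, 0.0663]
tcp_rot: [0.002, 0.948, 0.32, 0.001]
ft_force: [0.5, 0.0, 1.1]
finger_gap: 0.0774
grip_force: 0.0
```

```bash
python3 - <<'E'
from h import *
from station import telemetry,snapshot
S=telemetry.get_state()
print(S["clock"],S["tcp_pos"],S["ft_force"],S["finger_gap"],S["grip_force"])
a=snapshot("side");cv2.imwrite("pics/s2.png",a)
o=cv2.resize(a[190:300,260:380],None,fx=5,fy=5,interpolation=cv2.INTER_CUBIC);cv2.imwrite("pics/c3.png",o)
E
```

```text
2.7 [ 0.50498505 -0.23542747  0.06626554] [0.54644729 0.03960252 1.06443649] 0.07739442845335105 0.0
```

View pics/c3.png

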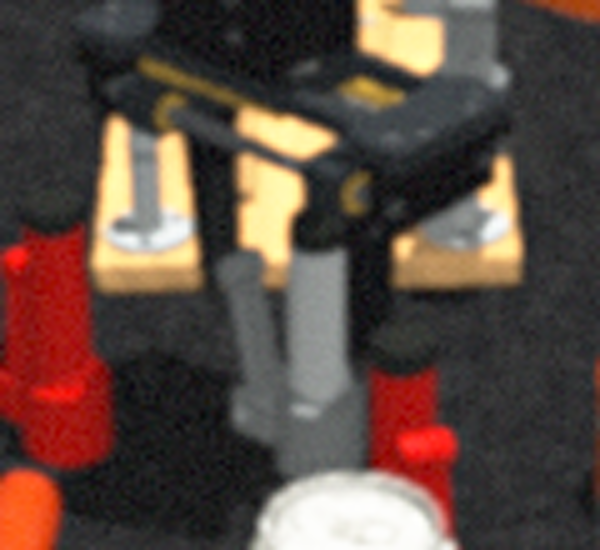

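The hand straddles the upright leg: the lever finger is left of the lever tip at side (308,242) and the tube finger is right of the tube. I go down a little and close in small steps.

send_rows:
  steps:
    - [[-1, 1, -3], [0, 0, 0], 0.78]
    - [[0, 0, 0], [0, 0, 0], 0.75]
    - [[0, 0, 0], [0, 0, 0], 0.74]
    - [[0, 0, 0], [0, 0, 0], 0.73]
    - [[0, 0, 0], [0, 0, 0], 0.72]
    - [[0, 0, 0], [0, 0, 0], 0.71]
    - [[0, 0, 0], [0, 0, 0], 0.71]

```text
clock: 3.33
tcp_pos: [0.5023, -0.2334, 0.0607]
tcp_rot: [-0.0, 0.948, 0.32, -0.0]
ft_force: [0.0, -0.6, 0.5]
finger_gap: 0.0675
grip_force: 0.0
```

send_rows:
  steps:
    - [[0, 0, 0], [0, 0, 0], 0.7]
    - [[0, 0, 0], [0, 0, 0], 0.69]
    - [[0, 0, 0], [0, 0, 0], 0.69]

```text
clock: 3.58
tcp_pos: [0.5023, -0.2334, 0.0606]
tcp_rot: [-0.0, 0.948, 0.32, -0.0]
ft_force: [-0.2, -0.4, 0.7]
finger_gap: 0.0658
grip_force: 0.0
```

send_rows:
  steps:
    - [[0, 0, 0], [0, 0, 0], 0.68]
    - [[0, 0, 0], [0, 0, 0], 0.68]

```text
clock: 3.75
tcp_pos: [0.5023, -0.2334, 0.0606]
tcp_rot: [-0.0, 0.948, 0.32, -0.0]
ft_force: [-1.2, 0.2, -0.3]
finger_gap: 0.0646
grip_force: 0.0
```

send_rows:
  steps:
    - [[0, 0, 0], [0, 0, 0], 0.67]
    - [[0, 0, 0], [0, 0, 0], 0.67]

```text
clock: 3.92
tcp_pos: [0.5023, -0.2334, 0.0607]
tcp_rot: [-0.0, 0.948, 0.32, 0.0]
ft_force: [-1.0, -1.0, 0.1]
finger_gap: 0.0637
grip_force: 0.0
```

send_rows:
  steps:
    - [[0, 0, 0], [0, 0, 0], 0.66]
    - [[0, 0, 0], [0, 0, 0], 0.66]

```text
clock: 4.08
tcp_pos: [0.5023, -0.2334, 0.0607]
tcp_rot: [-0.0, 0.948, 0.32, 0.0]
ft_force: [-0.7, -0.3, -0.2]
finger_gap: 0.063
grip_force: 0.0
```

send_rows:
  steps:
    - [[0, 0, 0], [0, 0, 0], 0.65]
    - [[0, 0, 0], [0, 0, 0], 0.65]

```text
clock: 4.25
tcp_pos: [0.5023, -0.2334, 0.0606]
tcp_rot: [0.0, 0.948, 0.32, -0.0]
ft_force: [0.2, -0.4, 0.0]
finger_gap: 0.0622
grip_force: 0.1
```

send_rows:
  steps:
    - [[0, 0, 0], [0, 0, 0], 0.64]
    - [[0, 0, 0], [0, 0, 0], 0.64]

```text
clock: 4.42
tcp_pos: [0.5023, -0.2334, 0.0606]
tcp_rot: [-0.0, 0.948, 0.32, -0.0]
ft_force: [0.0, -0.5, -0.1]
finger_gap: 0.0611
grip_force: 6.0
```

send_rows:
  steps:
    - [[0, 0, 0], [0, 0, 0], 0.635]
    - [[0, 0, 0], [0, 0, 0], 0.635]

```text
clock: 4.58
tcp_pos: [0.5023, -0.2334, 0.0607]
tcp_rot: [0.0, 0.948, 0.32, -0.0]
ft_force: [-0.3, 0.6, -0.2]
finger_gap: 0.0604
grip_force: 11.1
```

send_rows:
  steps:
    - [[0, 0, 0], [0, 0, 0], 0.64]
    - [[0, 0, 0], [0, 0, 0], 0.64]
    - [[0, 0, 0], [0, 0, 0], 0.64]

```text
clock: 4.83
tcp_pos: [0.5023, -0.2334, 0.0607]
tcp_rot: [-0.0, 0.948, 0.32, 0.0]
ft_force: [0.6, -0.5, 0.8]
finger_gap: 0.0609
grip_force: 3.5
```

```bash
python3 - <<'E'
from h import *
from station import telemetry,snapshot
np.set_printoptions(linewidth=250)
S=telemetry.get_state(); print(S["clock"],S["tcp_pos"],S["ft_force"],S["finger_gap"],S["grip_force"])
a=snapshot("side");cv2.imwrite("pics/s3.png",a);g=cv2.cvtColor(a,cv2.COLOR_BGR2GRAY);g2=cv2.cvtColor(cv2.imread("pics/s2.png"),cv2.COLOR_BGR2GRAY)
for y in(248,256,262,276,280): print(y,g2[y,300:340],"\n   ",g[y,300:340])
E
```

```text
4.8333 [ 0.50234436 -0.23338838  0.06066954] [ 0.59786255 -0.46987098  0.84007904] 0.06086631244343651 3.5492069278552663
248 [ 53  40  41  42  57  72  91  96  92  93  87  91  84  71  62  62  74 103 120 136 143 146 146 150 153 151 153 146 122  71  31  21  18  14  21  28  23  23  39  44] 
    [ 63  44  27  31  47  66  89  96  96  97  95  91  84  68  64  67  74  99 122 137 145 149 145 135 102  56  18  32  16  20   7  16  27  31  46  48  52  47  48  53]
256 [ 47  42  49  58  61  61  61  80  99 102 102  91  94  87  80  60  56  92 119 133 144 148 143 149 148 150 153 142 121  73  35  20  13  22  35  44  52  52  55  59] 
    [ 42  41  46  59  62  54  63  85  97 100  97  98  95  91  81  57  59  92 117 140 142 145 147 132  98  60  21  23  16  26  20  23  18  40  52  44  55  55  49  52]
262 [ 42  43  48  48  47  49  42  57  80  97 100  96  96  96  94  85  75  87 116 132 146 145 146 146 152 155 153 148 127  86  49  42  44  41  44  37  26  30  32  26] 
    [ 50  47  56  52  53  45  50  57  80 100 102 101  96  94  97  82  83  94 120 143 141 146 147 142 125 100  99 107 113  97  66  48  43  36  32  37  33  31  28  35]
276 [ 28  17  31  22  21  30  34  55  69  79  88  94  97 101  95  92  92  94  94  99  99 101 102 103 101 102 102 103 102  96  91  90  69  64  55  59  57  60  57  65] 
    [ 24  34  30  29  23  32  44  46  70  82  87  92  92  98  97  91  90  89  95  99  99 103  99 104  98 103 104 105 101  95  96  83  81  62  65  61  60  65  64  64]
280 [ 19  29  26  26  24  32  27  30  31  14  23  32  22  26  42  63  79  88  95  96 102 101 101 106 105 103 103 102  97  93  94  88  67  53  50  53  62  44  55  60] 
    [ 31  21  29  24  32  24  32  31  28  32  25  21  19  34  45  62  84  90  95  99 101 102 102  99 104 106 104 102  99  98  91  90  73  52  53  59  61  62  61  66]
```

send_rows:
  steps:
    - [[0, 0, 0], [0, 0, 0], 0.638]
    - [[0, 0, 2], [0, 0, 0], 0.638]
    - [[0, 0, 4], [0, 0, 0], 0.638]
    - [[0, 0, 6], [0, 0, 0], 0.638]
    - [[0, 0, 8], [0, 0, 0], 0.638]

```text
clock: 5.3
tcp_pos: [0.5018, -0.2331, 0.0805]
tcp_rot: [-0.001, 0.948, 0.32, -0.001]
ft_force: [0.3, 0.6, -1.9]
finger_gap: 0.061
grip_force: 6.3
```

send_rows:
  steps:
    - [[0, 0, 12], [0, 0, 0], 0.638]
    - [[0, 0, 16], [0, 0, 0], 0.638]
    - [[0, 0, 20], [0, 0, 0], 0.638]
    - [[0, 0, 20], [0, 0, 0], 0.638]
    - [[0, 0, 20], [0, 0, 0], 0.638]
    - [[0, 0, 15], [0, 0, 0], 0.638]
    - [[0, 0, 9], [0, 0, 0], 0.638]
    - [[0, 0, 5], [0, 0, 0], 0.638]

```text
clock: 5.97
tcp_pos: [0.5032, -0.2339, 0.2005]
tcp_rot: [0.001, 0.948, 0.32, 0.001]
ft_force: [0.3, -0.4, -2.3]
finger_gap: 0.0607
grip_force: 6.3
```

send_rows:
  steps:
    - [[-2, 6, 2], [0, 0, 0], 0.638]
    - [[-4, 14, 0], [0, 0, 0], 0.638]
    - [[-6, 20, 0], [0, 0, 0], 0.638]
    - [[-7, 24, 0], [0, 0, 0], 0.638]
    - [[-7, 25, 0], [0, 0, 0], 0.638]
    - [[-7, 25, 0], [0, 0, 0], 0.638]
    - [[-6, 22, 0], [0, 0, 0], 0.638]
    - [[-6, 18, 0], [0, 0, 0], 0.638]

```text
clock: 6.63
tcp_pos: [0.4554, -0.0767, 0.1979]
tcp_rot: [-0.001, 0.947, 0.32, -0.001]
ft_force: [-0.4, -0.0, -2.8]
finger_gap: 0.0607
grip_force: 6.3
```

send_rows:
  steps:
    - [[-4, 14, 0], [0, 0, 0], 0.638]
    - [[-3, 8, 0], [0, 0, 0], 0.638]
    - [[-1, 3, 0], [0, 0, 0], 0.638]
    - [[0, 0, 0], [0, 0, 0], 0.638]
    - [[0, 0, 0], [0, 0, 0], 0.638]
    - [[0, 0, 0], [0, 0, 0], 0.638]

```text
clock: 7.13
tcp_pos: [0.4494, -0.0549, 0.1995]
tcp_rot: [0.0, 0.948, 0.319, -0.0]
ft_force: [0.3, -0.1, -2.3]
finger_gap: 0.0607
grip_force: 6.3
```

```bash
python3 - <<'E'
from h import *
from station import telemetry,snapshot
S=telemetry.get_state()
print(S["clock"],S["tcp_pos"],S["ft_force"],S["finger_gap"],S["grip_force"])
a=snapshot("side");b=snapshot("top");cv2.imwrite("pics/s4.png",a);cv2.imwrite("pics/t4.png",b)
o=np.hstack([cv2.resize(a[130:250,240:340],(480,576),interpolation=cv2.INTER_CUBIC),cv2.resize(b[215:305,230:280],(320,576),interpolation=cv2.INTER_CUBIC)]);cv2.imwrite("pics/c4.png",o)
E
```

```text
7.1333 [ 0.44943113 -0.05490688  0.1995201 ] [ 0.32730606 -0.07217964 -2.31191639] 0.06066935314892096 6.295417614164762
```

View pics/c4.png

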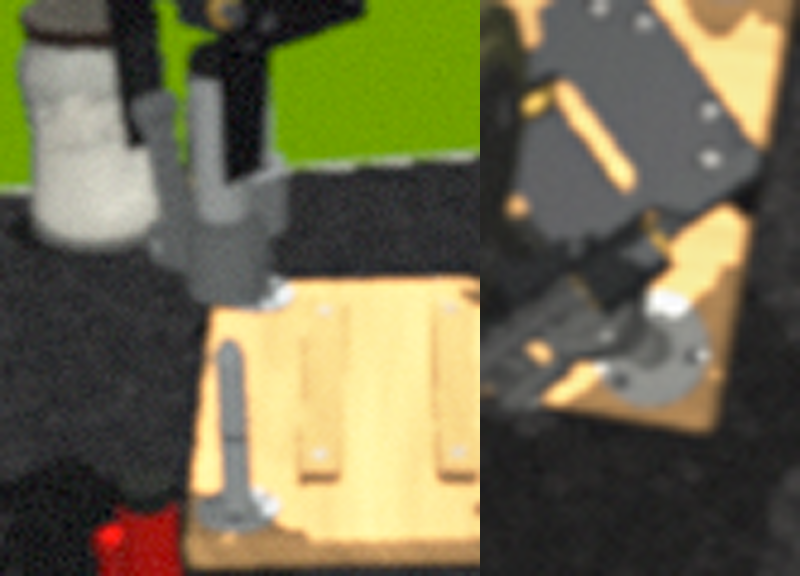

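The crop shows the leg held upright above the bare rod, with its collar bottom at about side (288,192) and the rod tip at (288,202). I measure the alignment.

```bash
python3 - <<'E'
from h import *
np.set_printoptions(linewidth=250,precision=2,suppress=True)
g=cv2.cvtColor(cv2.imread("pics/s4.png"),cv2.COLOR_BGR2GRAY)
for y in list(range(154,176,6))+list(range(178,200,2)): print(y,g[y,270:306])
Q=np.array([.4608,-.0690,0]);
print(proj("side",[Q+[0,0,z] for z in(.063,.113,.139,.160,.2,.24)]))
c=np.array([.1517,.988,0])  # nothing
a=np.linspace(0,2*np.pi,24,endpoint=False); ring=np.array([Q+[.019*np.cos(x),.019*np.sin(x),.139] for x in a]); p=proj("side",ring); print("rim",p.min(0),p.max(0))
print("rod grove rows",[ (y,g[y,280:298]) for y in(206,210,214,218)])
E
```

```text
154 [ 95  88  91  82  83  87 101 115 107 104 115 135 143 144 139 116  68  28  22  19  19  20  16  22  50  94 126 132 126 128 121 127 129 128 127 129]
160 [107 101  95  93  89  90  90 102 101  88 110 130 139 144 137 120  80  45  19  15  13  23  13  25  57 100 128 135 131 126 124 123 130 131 127 127]
166 [191 158 117  95  95  94  90  90  85 100 110 130 134 144 144 133  99  55  23  31  52  64  88 116 137 149 147 143 123 115  92  67  55  53  52  56]
172 [196 189 165 121  99  90  94  95  93  98 101 118 138 140 141 150 145 145 141 136 123 116 104 106 104 100 100 104  93  79  55  49  49  46  42  42]
178 [119  96  95  94  93  98  91  90  95  83  87  87  96  90  98  96  94  94  96  96  94  96  89  88  86  89  96  87  73  55  45  44  40  36  48  44]
180 [ 86 106 116 110  98  95  96  94  91  89  90  97  94 101 101 100  99 105 100  99  98  94  90  86  87  78  62  55  38  42  47  50  46  51  55  51]
182 [ 62  89 109 109  97  93  95  97  92  86  92  94  99 101  99 106 100  94 100  98 100  95  93  91  87  77  67  49  45  50  42  52  45  53  47  53]
184 [ 47  63  79  86  89  92  91  94  95  86  88  
[... 1080 characters left out ...]
 235 236 234 232 232 228 224 223 225 225 227 228 230 229 230 226 226]
[[288.04 219.01]
 [287.07 199.62]
 [286.55 189.23]
 [286.12 180.69]
 [285.28 164.01]
 [284.42 146.78]]
rim [278.19 185.77] [294.88 192.79]
rod grove rows [(206, array([ 42,  62, 118, 179, 197, 162, 140, 144, 144, 141, 157, 209, 230, 233, 230, 229, 228, 226], dtype=uint8)), (210, array([ 52, 108, 186, 232, 227, 181, 143, 137, 140, 134, 154, 206, 228, 234, 230, 232, 233, 235], dtype=uint8)), (214, array([ 55, 116, 202, 232, 227, 193, 146, 136, 143, 138, 140, 181, 224, 230, 229, 231, 236, 235], dtype=uint8)), (218, array([ 97, 180, 228, 235, 225, 187, 148, 137, 140, 139, 138, 173, 213, 226, 229, 230, 232, 233], dtype=uint8))]
```

Alignment is within about 1 mm in both directions, well inside the taper's capture range. I lower in stages and watch the force.

send_rows:
  steps:
    - [[0, 0, -6], [0, 0, 0], 0.638]
    - [[0, 0, -8], [0, 0, 0], 0.638]
    - [[0, 0, -8], [0, 0, 0], 0.638]
    - [[0, 0, -5], [0, 0, 0], 0.638]
    - [[0, 0, -4], [0, 0, 0], 0.638]
    - [[0, 0, -3], [0, 0, 0], 0.638]
    - [[0, 0, 0], [0, 0, 0], 0.638]

```text
clock: 7.82
tcp_pos: [0.4488, -0.0543, 0.1646]
tcp_rot: [-0.0, 0.948, 0.32, -0.001]
ft_force: [-0.2, -0.2, -1.9]
finger_gap: 0.0608
grip_force: 6.3
```

send_rows:
  steps:
    - [[0, 0, -3], [0, 0, 0], 0.638]
    - [[0, 0, -3], [0, 0, 0], 0.638]
    - [[0, 0, 0], [0, 0, 0], 0.638]

```text
clock: 8.07
tcp_pos: [0.4491, -0.0543, 0.1592]
tcp_rot: [-0.0, 0.948, 0.32, -0.0]
ft_force: [-1.2, 0.6, -2.3]
finger_gap: 0.0607
grip_force: 6.3
```

send_rows:
  steps:
    - [[0, 0, -4], [0, 0, 0], 0.638]
    - [[0, 0, -6], [0, 0, 0], 0.638]
    - [[0, 0, -6], [0, 0, 0], 0.638]
    - [[0, 0, -5], [0, 0, 0], 0.638]
    - [[0, 0, -4], [0, 0, 0], 0.638]
    - [[0, 0, -2], [0, 0, 0], 0.638]
    - [[0, 0, 0], [0, 0, 0], 0.638]
    - [[0, 0, 0], [0, 0, 0], 0.638]

```text
clock: 8.73
tcp_pos: [0.4493, -0.0544, 0.1326]
tcp_rot: [-0.0, 0.948, 0.32, -0.0]
ft_force: [-1.4, -0.2, -1.8]
finger_gap: 0.0607
grip_force: 6.3
```

send_rows:
  steps:
    - [[0, 0, -4], [0, 0, 0], 0.638]
    - [[0, 0, -3], [0, 0, 0], 0.638]
    - [[0, 0, -2], [0, 0, 0], 0.638]
    - [[0, 0, 0], [0, 0, 0], 0.638]
    - [[0, 0, 0], [0, 0, 0], 0.638]
    - [[0, 0, 0], [0, 0, 0], 0.638]
    - [[0, 0, 0], [0, 0, 0], 0.638]

```text
clock: 9.32
tcp_pos: [0.4495, -0.0545, 0.1238]
tcp_rot: [0.0, 0.948, 0.32, 0.0]
ft_force: [-0.5, -0.4, -1.5]
finger_gap: 0.0607
grip_force: 6.3
```

```bash
python3 - <<'E'
from h import *
from station import telemetry,snapshot
np.set_printoptions(linewidth=250,precision=2,suppress=True)
S=telemetry.get_state()
print(S["clock"],S["tcp_pos"],S["ft_force"],S["finger_gap"],S["grip_force"])
a=snapshot("side");cv2.imwrite("pics/s5.png",a);g=cv2.cvtColor(a,cv2.COLOR_BGR2GRAY)
o=cv2.resize(a[150:250,240:380],None,fx=5.5,fy=5.5,interpolation=cv2.INTER_CUBIC);cv2.imwrite("pics/c5.png",o)
for y in range(210,232): print(y,g[y,276:300])
Q=np.array([.4606,-.069,0])
for z in(.060,.063,.066): 
    ph=np.linspace(0,2*np.pi,24,endpoint=False); p=proj("side",[Q+[.019*np.cos(x),.019*np.sin(x),z] for x in ph]); print(z,p.min(0),p.max(0))
E
```

```text
9.3167 [ 0.45 -0.05  0.12] [-0.46 -0.36 -1.46] 0.06068978014527978 6.2911354133393615
210 [ 97  99  93  95  92  89  93  97  97 100 102  98 101  99  97 100 100  89  90 122 194 232 235 236]
211 [100  92  93  94  89  89  90  99  98  98  98 101 100 102  96 100  97  97  88 116 184 227 235 233]
212 [ 91  94  95  97  89  84  92  94  98 101 106 105  99  99 101 102 100  96  83 108 176 224 236 234]
213 [ 94  88  94  94  90  84  92  98  99  95  98 100 103  99 103  97  92  92  84 112 174 224 234 234]
214 [ 84  92  94  95  95  92  89  94  96 101 103 102 102 101 101 105  96  91  88 114 173 221 234 234]
215 [ 66  71  84  91  92  89  90  94  99  93 103 101 102 100 103  99  90  92  83 111 173 222 235 233]
216 [ 48  55  63  75  75  84  89  93  95  99  96  96 101 101 101  99 101  95  87 102 157 218 233 233]
217 [ 43  48  49  50  70  82  91  93  95  98 105 102 102 100 105  96  96  91  87  96 148 209 230 233]
218 [ 40  43  42  42  60  78  88  93  94  95 103 101  97 103 102 100  97  93  86  97 160 211 231 230]
219 [ 43  45  40  43  68  76  84  91  99  99  98  99  99 102 100 103  95  91  92 115 177 220 232
[... 642 characters left out ...]
 174 224 238 240 227 174 139 137 138 134 157 209 231 236 235 235 232 230 230]
227 [ 48  47  43  82 145 213 235 241 238 224 175 136 137 141 138 156 204 232 236 237 236 234 232 234]
228 [ 48  42  44  97 178 231 240 242 238 228 174 140 139 141 134 156 200 231 235 235 237 237 235 234]
229 [ 50  44  37  94 171 224 238 240 238 228 183 141 139 140 135 146 201 230 235 237 235 236 236 234]
230 [ 35  28  43  75 139 187 219 230 231 217 173 145 139 141 135 153 204 234 237 237 236 237 234 235]
231 [ 33  26  27  72 109 139 167 185 192 174 152 140 138 138 139 149 199 238 239 239 236 235 236 235]
0.06 [279.91 216.42] [296.09 223.99]
0.063 [279.84 215.29] [296.04 222.84]
0.066 [279.77 214.16] [296.   221.69]
```

View pics/c5.png

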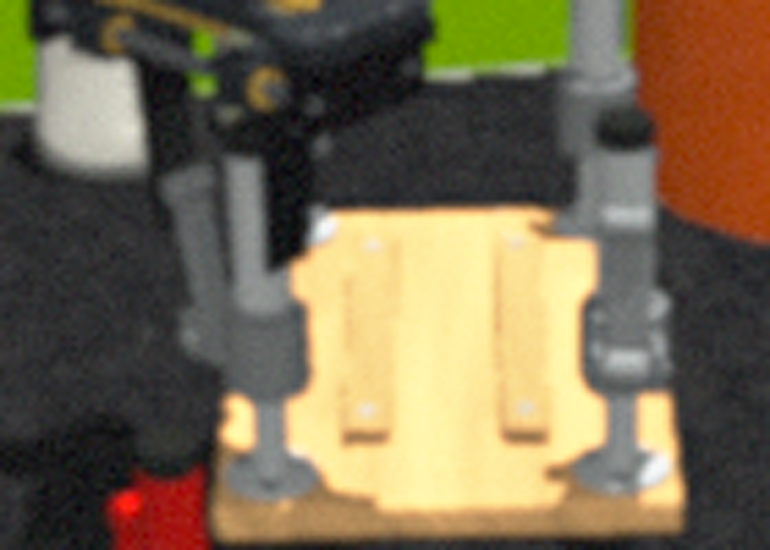

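The rim is at row 223 (predicted 222.8 for the groove height), TCP z implies 63.1 mm, and the leg is upright on the rod with its lever open. I hold for a moment, then squeeze in stages while shifting the hand towards the tube side.

send_rows:
  steps:
    - [[0, 0, 0], [0, 0, 0], 0.638]
    - [[0, 0, 0], [0, 0, 0], 0.638]
    - [[0, 0, 0], [0, 0, 0], 0.638]
    - [[0, 0, 0], [0, 0, 0], 0.638]
    - [[0, 0, 0], [0, 0, 0], 0.638]

```text
clock: 9.78
tcp_pos: [0.4493, -0.0544, 0.1237]
tcp_rot: [-0.0, 0.948, 0.32, -0.0]
ft_force: [0.4, 0.4, -2.3]
finger_gap: 0.0609
grip_force: 6.3
```

send_rows:
  steps:
    - [[0.3, -0.4, 0], [0, 0, 0], 0.625]
    - [[0.3, -0.4, 0], [0, 0, 0], 0.615]
    - [[0.3, -0.4, 0], [0, 0, 0], 0.605]
    - [[0, 0, 0], [0, 0, 0], 0.605]

```text
clock: 10.12
tcp_pos: [0.4502, -0.0555, 0.1237]
tcp_rot: [-0.0, 0.948, 0.32, -0.0]
ft_force: [-0.5, 0.1, -0.9]
finger_gap: 0.0577
grip_force: 12.1
```

send_rows:
  steps:
    - [[0.4, -0.5, 0], [0, 0, 0], 0.593]
    - [[0.4, -0.5, 0], [0, 0, 0], 0.581]
    - [[0.3, -0.4, 0], [0, 0, 0], 0.569]
    - [[0.4, -0.5, 0], [0, 0, 0], 0.557]
    - [[0.3, -0.4, 0], [0, 0, 0], 0.545]
    - [[0.4, -0.5, 0], [0, 0, 0], 0.533]
    - [[0.3, -0.4, 0], [0, 0, 0], 0.521]
    - [[0, 0, 0], [0, 0, 0], 0.521]

```text
clock: 10.78
tcp_pos: [0.4524, -0.0581, 0.1237]
tcp_rot: [-0.001, 0.948, 0.32, -0.0]
ft_force: [-2.2, 5.0, 2.0]
finger_gap: 0.0497
grip_force: 10.9
```

send_rows:
  steps:
    - [[0, 0, 0], [0, 0, 0], 0.51]
    - [[0.3, -0.4, 0], [0, 0, 0], 0.498]
    - [[0.3, -0.4, 0], [0, 0, 0], 0.486]
    - [[0.4, -0.5, 0], [0, 0, 0], 0.474]
    - [[0, 0, 0], [0, 0, 0], 0.474]

```text
clock: 11.2
tcp_pos: [0.4533, -0.0593, 0.1237]
tcp_rot: [-0.001, 0.948, 0.32, -0.0]
ft_force: [-4.2, 6.2, 2.5]
finger_gap: 0.045
grip_force: 10.1
```

send_rows:
  steps:
    - [[0, 0, 0], [0, 0, 0], 0.462]
    - [[0.3, -0.4, 0], [0, 0, 0], 0.45]
    - [[0, 0, 0], [0, 0, 0], 0.438]
    - [[0.3, -0.4, 0], [0, 0, 0], 0.426]
    - [[0, 0, 0], [0, 0, 0], 0.426]

```text
clock: 11.62
tcp_pos: [0.4542, -0.0603, 0.1237]
tcp_rot: [-0.001, 0.948, 0.32, -0.0]
ft_force: [-2.8, 4.4, 2.0]
finger_gap: 0.0408
grip_force: 11.0
```

send_rows:
  steps:
    - [[0.1, -0.2, 0], [0, 0, 0], 0.41]
    - [[0, 0, 0], [0, 0, 0], 0.4]
    - [[0, 0, 0], [0, 0, 0], 0.38]
    - [[0, 0, 0], [0, 0, 0], 0.36]
    - [[0, 0, 0], [0, 0, 0], 0.34]
    - [[0, 0, 0], [0, 0, 0], 0.34]

```text
clock: 12.12
tcp_pos: [0.4546, -0.0611, 0.1237]
tcp_rot: [-0.0, 0.948, 0.32, 0.0]
ft_force: [0.9, 3.9, -0.1]
finger_gap: 0.0387
grip_force: 30.0
```

```bash
python3 - <<'E'
from h import *
from station import telemetry,snapshot
np.set_printoptions(linewidth=250,precision=4,suppress=True)
S=telemetry.get_state()
print(S["clock"],S["tcp_pos"],S["ft_force"],S["finger_gap"],S["grip_force"])
a=snapshot("side");cv2.imwrite("pics/s6.png",a);g=cv2.cvtColor(a,cv2.COLOR_BGR2GRAY)
o=cv2.resize(a[150:250,240:380],None,fx=5.5,fy=5.5,interpolation=cv2.INTER_CUBIC);cv2.imwrite("pics/c6.png",o)
for y in range(216,226): print(y,g[y,276:300])
E
```

```text
12.1167 [ 0.4546 -0.0611  0.1237] [ 0.8685  3.9308 -0.0596] 0.03867629263652717 29.987781713716686
216 [ 69  80  89  84  85  92  98  96  97 100 102 100 103 100  96  97  91  88  97 156 219 235 235 232]
217 [ 51  59  69  69  81  90  95 101 101 101 102 100 104  99  97  99  92  92 100 151 215 234 234 233]
218 [ 43  48  53  62  76  85  94  95  97  97 103 106  99 101  96 100  91  89  97 147 212 233 233 229]
219 [ 42  45  42  61  79  84  93  95  98  98 103  97  98  97  97  96  94  88  99 153 212 231 233 230]
220 [ 40  46  50  63  77  85  95  97  94 102  99 101 100 101 106  94  92  85 111 173 223 232 230 231]
221 [ 51  49  46  52  69  92  92  93  95  97  98 100 101  97  94  99  98 115 153 201 229 232 231 229]
222 [ 55  46  50  52  84 111 125 118 107 103  99  98  97 100 102 106 125 165 197 224 231 230 228 226]
223 [ 58  50  48  71 117 171 190 186 171 141 119 107 104 109 112 131 172 212 226 230 231 229 227 227]
224 [ 56  51  52  76 134 195 217 223 220 198 153 124 127 121 130 155 201 230 234 232 232 230 227 225]
225 [ 49  50  47  73 114 164 189 194 209 203 163 136 139 139 138 164 207 231 235 234 231 232 229 228]
```

View pics/c6.png

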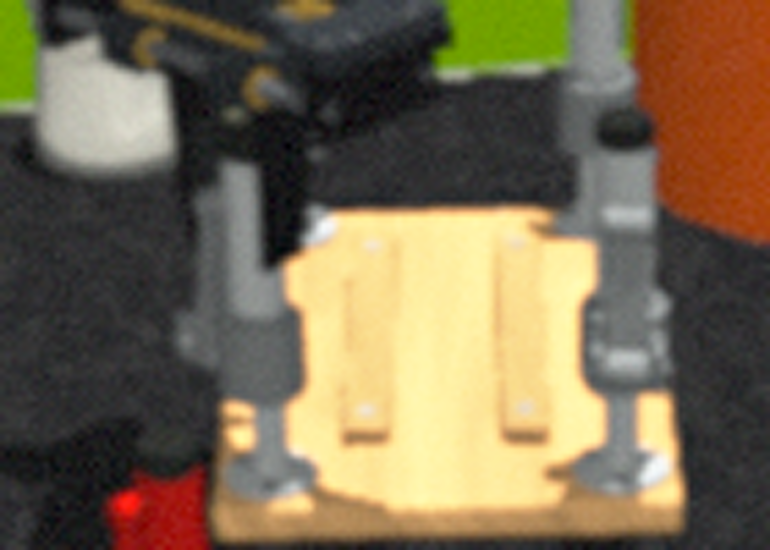

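The lever now lies parallel to the tube. The rim is within about 0.6 px (about 1.3 mm) of its earlier height, the gap is 38.7 mm and the grip 30 N. I hold briefly, then hand in.

send_rows:
  steps:
    - [[0, 0, 0], [0, 0, 0], 0.34]
    - [[0, 0, 0], [0, 0, 0], 0.34]
    - [[0, 0, 0], [0, 0, 0], 0.34]
    - [[0, 0, 0], [0, 0, 0], 0.34]
    - [[0, 0, 0], [0, 0, 0], 0.34]
    - [[0, 0, 0], [0, 0, 0], 0.34]

```text
clock: 12.67
tcp_pos: [0.4546, -0.0611, 0.1237]
tcp_rot: [0.0, 0.948, 0.32, 0.0]
ft_force: [0.2, 4.5, -0.4]
finger_gap: 0.0387
grip_force: 30.0
```

```bash
python3 - <<'E'
from station import telemetry,close_job
S=telemetry.get_state(); print(S["clock"],S["tcp_pos"],S["ft_force"],S["finger_gap"],S["grip_force"])
print(close_job())
E
```

```text
12.6667 [ 0.45456723 -0.06106332  0.12369561] [ 0.20872042  4.53904621 -0.44729981] 0.038743718218631165 29.98692289867904
the job is handed in; nothing more can be done
None
```

The leg is on the bare rod with its rim at the groove to within about 1–2 mm by camera, the lever squeezed shut, and the hand still gripping at 30 N; I handed the job in at about 12.7 s, and the hand-in returned no verdict.

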